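# Hang the pot under the drip spout and start a manual watering

### The arm

A 6-joint arm with a two-finger parallel gripper is mounted at the origin on the work surface. World frame = base frame: x ahead of the robot, y to its left, z up, the work surface at z = 0. Lengths are in m, angles in rad, forces in N, time in s.
With the tool pointing down it reaches from about 0.35 to 0.725 m from the base axis. Payload 4.3 kg.
Tool frame: the origin (TCP) lies midway between the tips of the shut fingers; the grasp point (between the pads) lies 19 mm behind it (manip.pinch_z is the distance from the TCP to the grasp point, in m); z points along the fingers, y is the line along which they close (so a half turn about z gives the same grasp; the last joint's range is limited). The gripper opens to 85 mm and grips with 20 to 120 N. Pads are 22 mm wide; open, the fingers measure 114 mm over their backs; the gripper's body (76 mm by 85 mm) begins 54 mm behind the grasp point. The pads swing forward as they close: fully open they stand 13 mm farther back than shut.
Start: joints at [1.118, 0.377, 0.081, 1.274, 0, 1.46], TCP at [0.193, 0.542, 0.231] pointing down, gripper open.
Joint ranges: [-2.72, 2.72], [-0.84, 1.66], [-1.02, 1.22], [-1.77, 2.12], [-1.37, 1.28], [-3.14, 3.14]. Speed limits (rad/s): [2.57, 2.57, 3.14, 3.14, 3.14, 3.14].

### API

Orientations are given as a 3x3 rotation matrix whose columns are the frame's x, y, z axes.
In Python, from workcell import manip gives the robot as it stands.
- The arm moves only by the shell command python3 -m crank 'ROWS' [OPENING] [FORCE]. ROWS is JSON, a list that holds one entry, the list of rows, each a list of 6 numbers: the shift along the tool's x, y, z in m, then the turn, a rotation vector about the tool's x, y, z in rad. In form: [[[x, y, z, wx, wy, wz], ...]]. A call has 1 to 20 rows; each row shifts and turns the commanded pose from where the row before left it, along the tool's axes as they then stand; what a row does not reach is not made up. A row lasts 1/8 s, in which the tool goes at most 62.5 mm and 10.7 degrees, less where a joint would pass 70% of its speed; a pose out of reach is approached as far as the arm can. A call with a gripper value outside its range is refused whole. OPENING is the finger opening in m, from 0 to 0.0854, set as the call begins (- or left out, the last holds). The fingers move at their own pace and stop on an object; FORCE is the grip in N (left out, the last holds). Time passes only in rows, so rows that do not move let the fingers close. It gives the time, the measured TCP pose, the force, the opening and the grip force at its end, in the units of the state.
- manip.get_state(): the state, without advancing time (a new reading comes with each control period).
- manip.capture(name): name is "side" or "top"; returns the picture (480x640x3 uint8, blue, green, red); there is no depth.
- manip.camera_model(name): a dict with "mtx" (3x3 intrinsics, pixels), "dist" ([k1, k2, p1, p2, k3] as OpenCV has them; the pictures are not rectified), "R" (3x3) and "t" (3): a world point X has camera coordinates R X + t. Camera axes: x right, y down, z forward; pixel columns grow to the right and rows downward; lengths in m; the calibration is good to about 2 mm. A picture is of the moment at which its call begins. camera_model takes no time and is no camera call.
- manip.finish_job(): hands the job in; it is judged then, once.
The state is a dict: "t": time; "q": joint angles; "qd": joint speeds; "joint_efforts": joint torques, N m; "position": TCP position; "tcp_rot": TCP orientation; "contact_force": force on the tool from outside, world axes, zero at the start; "torque": the same for the moment, N m; "opening": finger opening in m; "gripper_force": force on a finger pad.
Only numpy, scipy, OpenCV 4.12 (cv2) and the standard library are available. Lean on these libraries where they do the work, as an engineer would, in place of code of your own. Each camera call takes 0.05 s, during which the arm holds its last target. There are 200 camera calls.

### The job

Hook the potted plant by its strap hook onto the rail at a place clear of the drip spout, then slide it along the rail until the pot hangs centred under the spout, and leave it hanging there. Then start a manual watering on the controller: press the square mode key, the up key (the triangle pointing to the display) and the round start key, in that order, each fully down and let up before the next, and no other key. Do not tip the pot over or disturb the mug, jar, lantern and tray.

Things in the scene. Friction and masses are not known exactly. Their poses are not given: they have to be found in the camera images.
- carrier: the hanging pot, one rigid piece, about 0.42 kg, 196 mm tall: a 90 mm wide, 85 mm tall clay pot in a steel strap carrier with a hook on top. Origin: centre of the pot's underside, z up. Two bail straps (14 mm wide in x) rise at y = +-48 mm, 100 mm over all, and meet on the pot's axis 118 mm up, below the hook
- hook_seat (a point): underside of the hook's top, where it rests on the rail: on the pot's axis, 192 mm above its underside; axes as carrier. The hook's flat strap (4 mm thick, 16 mm wide in y) bends in the x-z plane: back leg at x = -16 mm (straight to 54 mm below this point), front leg at x = +16 mm with its free tip 26 mm below. The mouth opens to +x below the tip; 28 mm gap between legs
- hook_grip (a point): where the hook can be gripped from above: between its two upright legs, on the pot's axis, 176 mm above its underside; axes as carrier. 36 mm across the outsides of the legs (along x); their straight part runs from 10 mm below to 8 mm above this point, the hook's top is 20 mm above it
- rail: the plant rail, fixed: a level aluminium tube of 14 mm diameter along its y axis, tube axis 235 mm above the bench (its top 242 mm), between two 16 mm uprights at y = +-200 mm with 24 mm square clamps on top. Origin: on the bench under the middle of the tube; x points away from the robot
- spout: the drip spout, fixed: a black 16 mm riser 95 mm beyond the rail, with a 13 mm level arm at 165 mm height that reaches back to a down-turned nozzle. Origin: on the bench under the rail's tube; axes as rail. It stands in the middle 180 mm of the rail. A hung pot's brim passes 12 mm below the nozzle when slid along the rail; a pot lifted higher strikes it
- spout_tip (a point): lower end of the nozzle (12 mm diameter): 24 mm beyond the rail's axis, 148 mm above the bench
- controller: the watering controller, fixed: a grey plastic housing 200 mm wide (y) and 150 mm deep, its panel sloping 10 degrees, 36 mm high at the robot's side and 62 mm at the back; display at the back (far from the robot), four black keys before it. Origin: on the bench under its middle; x points from the keys to the display, z up
- key_mode_top (a point): top centre of the mode key (square, 32 mm), at the left as seen from the robot, black plastic, its top 10 mm above the panel; z points out of the panel along the key's travel (10 degrees off vertical, leaning to the robot), x up the panel, y left
- key_up_top (a point): top centre of the up key (triangle, 31 mm deep and 36 mm wide, pointing to the display), in the middle, next to the display, black plastic, its top 10 mm above the panel; z points out of the panel along the key's travel (10 degrees off vertical, leaning to the robot), x up the panel, y left
- key_down_top (a point): top centre of the down key (triangle of the same size, pointing to the robot), in the middle, nearest the robot, 41 mm from the up key, black plastic, its top 10 mm above the panel; z points out of the panel along the key's travel (10 degrees off vertical, leaning to the robot), x up the panel, y left
- key_start_top (a point): top centre of the start key (round, 40 mm diameter), at the right as seen from the robot, black plastic, its top 10 mm above the panel; z points out of the panel along the key's travel (10 degrees off vertical, leaning to the robot), x up the panel, y left
- key_mode (a joint): travel of the square mode key in m: 0 released, 0.006 fully down; springs back by itself; about 1.7 N starts it, about 5 N bottoms it
- key_up (a joint): travel of the up key in m: 0 released, 0.006 fully down; springs back by itself; about 1.7 N starts it, about 5 N bottoms it
- key_down (a joint): travel of the down key in m: 0 released, 0.006 fully down; springs back by itself; about 1.7 N starts it, about 5 N bottoms it
- key_start (a joint): travel of the round start key in m: 0 released, 0.006 fully down; springs back by itself; about 1.7 N starts it, about 5 N bottoms it
- mug: blue ceramic mug, 82 mm wide and 92 mm tall with a handle at its +y side; loose, leave alone. Origin: centre of its underside. It and the pot may have changed places
- jar: empty glass jar, 80 mm wide, 120 mm tall; loose, leave alone. Origin: centre of its underside
- lantern: aluminium lantern, 90 mm wide, 162 mm tall; loose, leave alone. Origin: centre of its underside
- tray: red plastic tray of clothespins, 120 x 200 x 45 mm (x, y, z); loose, leave alone. Origin: centre of its underside

How it is judged:
On the way, in this order (a step that is already met when the one before it is completed fails the run):
1. the pot's hook is over the rail, the pot not yet under the spout (x of hook_seat in the frame of rail between -0.009 and 0.009 m and z of hook_seat in the frame of rail between 0.237 and 0.25 m and y of hook_seat in the frame of rail between -0.16 and 0.16 m and angle between carrier's own z axis and vertical below 0.2 rad and not (y of hook_seat in the frame of spout between -0.03 and 0.03 m)), for 0.1 s.
2. the pot hangs under the spout, let go and at rest (x of hook_seat in the frame of rail between -0.009 and 0.009 m and z of hook_seat in the frame of rail between 0.237 and 0.25 m and y of hook_seat in the frame of rail between -0.16 and 0.16 m and angle between carrier's own z axis and vertical below 0.2 rad and y of hook_seat in the frame of spout between -0.02 and 0.02 m and linear speed of carrier below 0.03 m/s and contact force between the fingers and carrier below 0.1 N), for 0.2 s.
3. the square mode key is fully pressed, alone (value of joint key_mode above 0.0045 m and value of joint each of key_up, key_down, key_start below 0.0015 m), for 0.05 s.
4. the up key is fully pressed, alone, the mode key let up (value of joint key_up above 0.0045 m and value of joint each of key_mode, key_down, key_start below 0.0015 m), for 0.05 s.
5. the round start key is fully pressed, alone, the up key let up (value of joint key_start above 0.0045 m and value of joint each of key_mode, key_up, key_down below 0.0015 m), for 0.05 s.
At the end, for the whole second after the job is handed in: The pot hangs on the rail by its hook (hook top on the tube, within 9 mm of its axis sideways, pot upright within 0.2 rad and at rest), its middle within 20 mm of the spout along the rail; all four keys are up (x of hook_seat in the frame of rail between -0.009 and 0.009 m and z of hook_seat in the frame of rail between 0.237 and 0.25 m and y of hook_seat in the frame of rail between -0.16 and 0.16 m and angle between carrier's own z axis and vertical below 0.2 rad and y of hook_seat in the frame of spout between -0.02 and 0.02 m and linear speed of carrier below 0.03 m/s and value of joint each of key_mode, key_up, key_down, key_start below 0.0015 m); the robot touches nothing.
It fails at once if the down key is pressed (value of joint key_down above 0.003 m).
It fails at once if two keys are down at once (value of joint each of key_mode, key_up above 0.003 m or value of joint each of key_mode, key_down above 0.003 m or value of joint each of key_mode, key_start above 0.003 m or value of joint each of key_up, key_down above 0.003 m or value of joint each of key_up, key_start above 0.003 m or value of joint each of key_down, key_start above 0.003 m).
It fails at once if a key is pressed before the pot hangs under the spout (water would run onto the bench) (value of joint any of key_mode, key_up, key_down, key_start above 0.003 m and not (x of hook_seat in the frame of rail between -0.009 and 0.009 m and z of hook_seat in the frame of rail between 0.237 and 0.25 m and y of hook_seat in the frame of rail between -0.16 and 0.16 m and angle between carrier's own z axis and vertical below 0.2 rad and y of hook_seat in the frame of spout between -0.03 and 0.03 m)).
It fails at once if the pot is tipped by more than about 40 degrees (angle between carrier's own z axis and vertical above 0.7 rad).
It fails at once if the mug, jar, lantern or tray is disturbed (moved more than 30 mm or tipped) (distance of any of mug, jar, lantern, tray from where it was at the start of the episode above 0.03 m or angle between any of mug, jar, lantern, tray's own z axis and vertical above 0.3 rad).
It also fails if it takes over 64 s, if anything falls off the work surface, if the arm or the gripper's body presses on something with over 40 N, if the wrist force passes 120 N, or if a joint passes its speed limit or range.

## Working session

There is one attempt and no reset: what is moved stays moved. The work goes in short steps, Python scripts to look and compute and a shell command to move; the robot and the scene stay as the last step left them, time stands still between calls to the robot, and variables do not carry over. Pictures are saved under pics/ and viewed, at most 14 in all, crops included, and the job is handed in when it is done.

```bash
ls; mkdir -p pics
python3 - <<'E'
from workcell import manip
import cv2
s=manip.get_state()
for k in ['t','position','tcp_rot','opening','contact_force']: print(k,s[k])
for n in ['side','top']:
    cv2.imwrite(f'pics/{n}0.png',manip.capture(n)); m=manip.camera_model(n)
    print(n,m)
E
```

```text
pics
t 0.0
position [0.19296233 0.54096608 0.23035303]
tcp_rot [[-9.41823642e-01  3.36106218e-01 -9.15520538e-04]
 [ 3.36107371e-01  9.41821925e-01 -1.81586719e-03]
 [ 2.51933061e-04 -2.01793985e-03 -9.99997932e-01]]
opening 0.08534905002536088
contact_force [ 0.52279531 -0.15752773  0.0472291 ]
side {'mtx': array([[540.79072256,   0.        , 318.0271748 ],
       [  0.        , 540.79072256, 239.74221693],
       [  0.        ,   0.        ,   1.        ]]), 'dist': array([-0.15860202,  0.        ,  0.        ,  0.        ,  0.        ]), 'R': array([[ 0.67420891, -0.73845091, -0.01151485],
       [-0.43393833, -0.38347508, -0.81525726],
       [ 0.59761181,  0.55465044, -0.57898447]]), 't': array([-0.41982973,  0.35395578,  1.08534562])}
top {'mtx': array([[568.83436971,   0.        , 316.81630604],
       [  0.        , 568.83436971, 237.80834665],
       [  0.        ,   0.        ,   1.        ]]), 'dist': array([-0.14801874,  0.        ,  0.        ,  0.        ,  0.        ]), 'R': array([[-0.02394244, -0.99969106, -0.00667446],
       [-0.9929501 ,  0.02455522, -0.11596182],
       [ 0.11608989,  0.003851  , -0.99323125]]), 't': array([-0.02257946,  0.59359919,  1.63582944])}
```

View pics/side0.png

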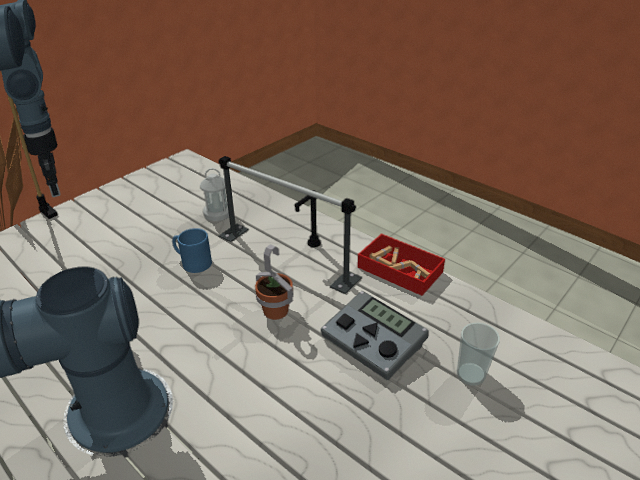

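View pics/top0.png

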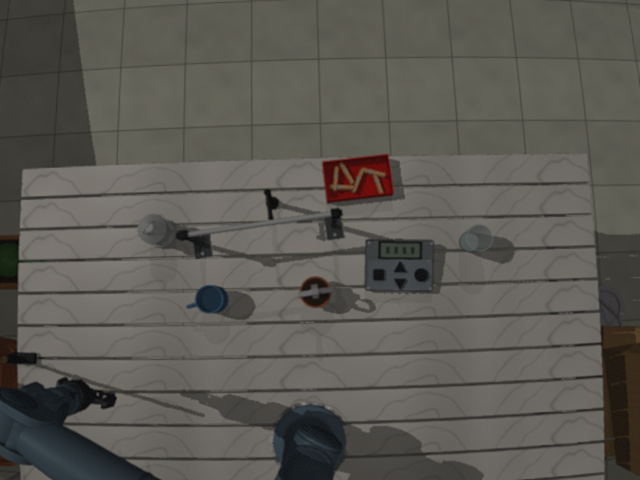

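The side view shows the pot near (273,290) with its hook at about (268,252), the rail from (226,162) to (348,206), and the spout nozzle near (298,208). The controller is near (375,335). In the top view the pot is at about (316,291), the rail runs (185,236)–(336,214), the spout riser is at (272,203), and the keys are at (378,274), (400,267), (400,284) and (421,275). I'll zoom in on both.

Run:
```python
import cv2, numpy as np
a=cv2.imread('pics/side0.png'); b=cv2.imread('pics/top0.png')
cv2.imwrite('pics/s_crop.png',cv2.resize(a[145:345,210:450],None,fx=3,fy=3,interpolation=cv2.INTER_CUBIC)[:600])
cv2.imwrite('pics/t_crop.png',cv2.resize(b[185:315,170:370],None,fx=4,fy=4,interpolation=cv2.INTER_CUBIC))
```

```text
(no output)
```

View pics/s_crop.png

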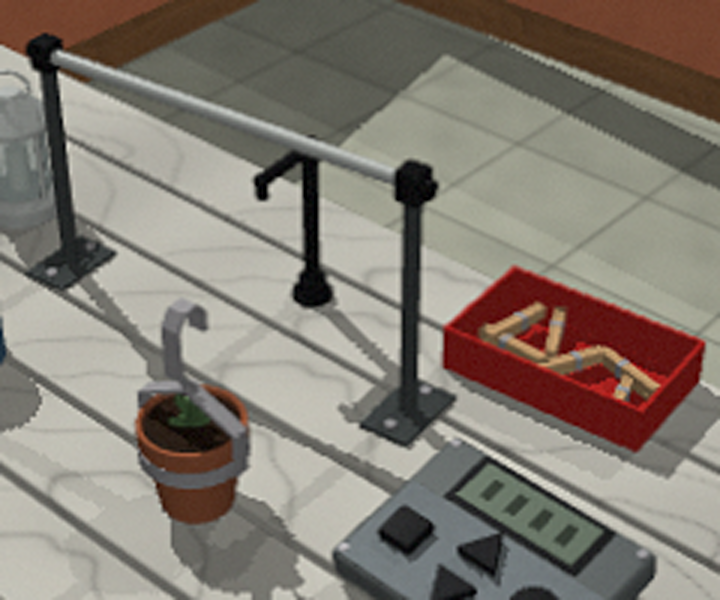

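View pics/t_crop.png

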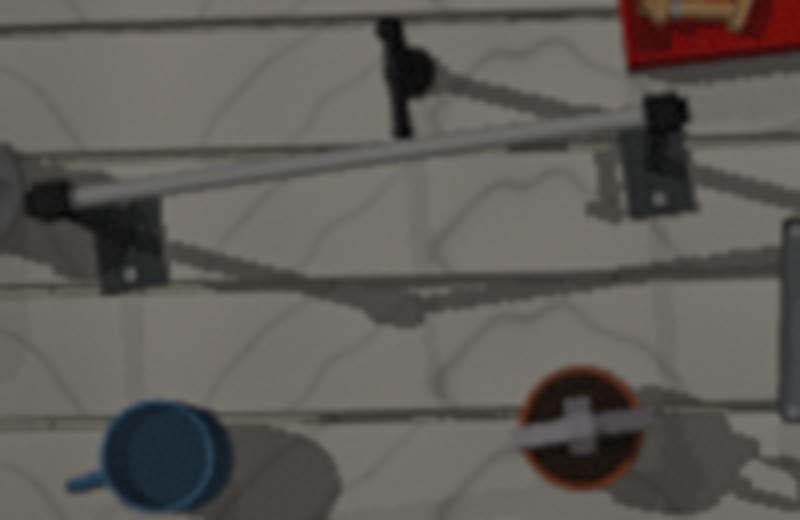

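The enlarged views show the hook tip pointing away from the robot (+x) and the bail nearly parallel to the rail. Crop positions in the side view are: rail clamps (44,50) and (415,185), nozzle tip (262,196), hook arch (185,306). In the top view they are: clamps (47,200) and (665,112), nozzle (403,132), hook (578,425). Next I triangulate these and find the keys and brim by masks.

```bash
cat > h.py <<'E'
import cv2, numpy as np
from workcell import manip
CM={n:manip.camera_model(n) for n in('side','top')}
def ray(n,p):
    m=CM[n]; u=cv2.undistortPoints(np.array([[p]],float),m['mtx'],m['dist'])[0,0]
    d=m['R'].T@np.array([u[0],u[1],1]); return -m['R'].T@m['t'], d/np.linalg.norm(d)
def tri(ps,pt):
    (a,d),(b,e)=ray('side',ps),ray('top',pt)
    k=np.linalg.lstsq(np.c_[d,-e],b-a,rcond=None)[0]
    x,y=a+k[0]*d,b+k[1]*e
    return (x+y)/2, np.linalg.norm(x-y)
def onz(n,p,z):
    a,d=ray(n,p); return a+d*(z-a[2])/d[2]
def proj(n,X):
    m=CM[n]; return cv2.projectPoints(np.array([X],float),cv2.Rodrigues(m['R'])[0],m['t'],m['mtx'],m['dist'])[0][0,0]
S=lambda x,y:((x+.5)/3-.5+210,(y+.5)/3-.5+145)
T=lambda x,y:((x+.5)/4-.5+170,(y+.5)/4-.5+185)
def line(s1,s2,t1,t2):  # intersection of the two viewing planes
    c1,a=ray('side',s1);_,b=ray('side',s2);c2,c=ray('top',t1);_,d=ray('top',t2)
    n1=np.cross(a,b);n2=np.cross(c,d);n1/=np.linalg.norm(n1);n2/=np.linalg.norm(n2)
    v=np.cross(n1,n2);v/=np.linalg.norm(v); v*=np.sign(v[1])
    return np.linalg.lstsq(np.array([n1,n2,v]),[n1@c1,n2@c2,v@np.array([.6,.1,.235])],rcond=None)[0],v
def blobs(img,mask,lo,hi):
    n,l,st,c=cv2.connectedComponentsWithStats(mask.astype(np.uint8))
    return [(c[i].round(1).tolist(),int(st[i,4])) for i in range(1,n) if lo<=st[i,4]<=hi]
E
python3 - <<'E'
from h import *
np.set_printoptions(precision=4,suppress=True)
print('clampL',tri(S(44,50),T(47,200)),'clampR',tri(S(415,185),T(665,112)))
print('rail line',line(S(70,62),S(390,173),T(80,197),T(640,117)))
print('nozzle',tri(S(262,194),T(403,133)))
print('riser base',onz('top',T(415,73),.02),onz('side',S(312,290),.02))
print('hook',tri(S(186,306),T(578,425)))
print('bail ends -y,+y', tri(S(242,430),T(643,418)), tri(S(142,398),T(517,437)))
for n,(r0,r1,c0,c1),ko in(('side',(290,370,325,430),45),('top',(238,295,364,436),38)):
    im=cv2.imread(f'pics/{n}0.png')[r0:r1,c0:c1].astype(int)
    print(n,[((np.array(b[0])+[c0,r0]).round(1).tolist(),b[1]) for b in blobs(im,im.max(2)<ko,15,600)])
t=cv2.imread('pics/top0.png').astype(int); m=(t[...,2]>t[...,0]+25); m[:,:280]=0;m[:,350:]=0;m[:270]=0;m[320:]=0
ct=np.argwhere(m)[:,::-1].astype(np.float32); e=cv2.minEnclosingCircle(ct); print('brim',e, onz('top',e[0],.085))
E
```

```text
clampL (array([0.5871, 0.3138, 0.238 ]), np.float64(0.0024770916320573187)) clampR (array([ 0.6341, -0.089 ,  0.2355]), np.float64(0.0005087220367770458))
rail line (array([0.6101, 0.1012, 0.2384]), array([-0.1159,  0.9932, -0.0081]))
nozzle (array([0.6381, 0.0881, 0.1516]), np.float64(0.0017459727466809301))
riser base [0.7029 0.0903 0.02  ] [0.6949 0.0824 0.02  ]
hook (array([ 0.4359, -0.0289,  0.1963]), np.float64(0.005062387497696749))
bail ends -y,+y (array([ 0.4427, -0.0741,  0.0955]), np.float64(0.0069581468827703405)) (array([0.4279, 0.0181, 0.0869]), np.float64(0.003043280453282691))
side [([381.6, 322.5], 321), ([345.9, 322.1], 137), ([359.9, 341.2], 100), ([387.5, 349.0], 235)]
top [([398.1, 248.6], 183), ([399.7, 267.9], 65), ([378.5, 274.3], 106), ([421.0, 274.7], 137), ([399.9, 282.1], 67)]
brim ((314.70550537109375, 291.82659912109375), 15.957941055297852) [ 0.4338 -0.0276  0.085 ]
```

The measured heights fit the text: rail axis 0.2365 m, hook top 0.196 m, nozzle 0.1516 m and 24.5 mm beyond the rail. I'll compute the keys, the loose objects and the target poses while moving to above the pot.

```bash
python3 - <<'E'
from h import *
np.set_printoptions(precision=4,suppress=True)
for n,s,t in(('mode',(345.9,322.1),(378.5,274.3)),('start',(387.5,349),(421,274.7)),('up',(371.5,329.5),(399.7,267.9)),('down',(359.9,341.2),(399.9,282.1))):
    print(n,*tri(s,t),onz('top',t,.058))
print('hook z.196',onz('top',T(578,425),.196),onz('side',S(186,306),.196))
print('mug',onz('top',T(160,455),.092),'lantern',onz('top',(155,230),.12))
E
python3 -m crank '[[[-0.03,-0.0325,-0.0036,0,0,0],[-0.03,-0.0325,-0.0036,0,0,0],[-0.03,-0.0325,-0.0036,0,0,0],[-0.03,-0.0325,-0.0036,0,0,0],[-0.03,-0.0325,-0.0036,0,0,0],[-0.03,-0.0325,-0.0036,0,0,0],[-0.03,-0.0325,-0.0036,0,0,0],[-0.03,-0.0325,-0.0036,0,0,0],[-0.03,-0.0325,-0.0036,0,0,0],[-0.03,-0.0325,-0.0036,0,0,0],[-0.03,-0.0325,-0.0036,0,0,0],[-0.03,-0.0325,-0.0036,0,0,0],[-0.03,-0.0325,-0.0036,0,0,0],[0,0,0,0,0,0.18],[0,0,0,0,0,0.18],[0,0,0,0,0,0.18],[0,0,0,0,0,0.18],[0,0,0,0,0,0.18],[0,0,0,0,0,0.18],[0,0,0,0,0,0]]]' 0.085 30
cat >> h.py <<'E'
def go(X,yang,tilt=None): # shift in present tool axes, and turn about tool z, to reach X with tool y at world angle yang
    s=manip.get_state(); R=np.array(s['tcp_rot']); print('t',round(s['t'],2),'pos',np.round(s['position'],4),'q',np.round(s['q'],2),'F',np.round(s['contact_force'],1),'open',round(s['opening'],4),'grip',s['gripper_force'])
    print('shift',np.round(R.T@(np.array(X)-s['position']),4),'yang',round(np.arctan2(R[1,1],R[0,1]),4),'wz',round(np.arctan2(R[1,1],R[0,1])-yang,4),'zaxis',np.round(R[:,2],3))
E
python3 -c "
from h import *
go([.434,-.028,.157],.12)"
```

```text
mode [ 0.4814 -0.214   0.0483] 0.0025759357692374434 [ 0.48  -0.212  0.058]
start [ 0.4761 -0.3367  0.0504] 0.0007353007267489884 [ 0.4755 -0.3351  0.058 ]
up [ 0.4977 -0.2753  0.053 ] 0.001691133278696522 [ 0.4969 -0.274   0.058 ]
down [ 0.4569 -0.2752  0.0473] 0.0018392710886471668 [ 0.4559 -0.273   0.058 ]
hook z.196 [ 0.4339 -0.0272  0.196 ] [ 0.4381 -0.0301  0.196 ]
mug [0.4215 0.2694 0.092 ] lantern [0.6164 0.4199 0.12  ]
t: 2.6
position: [0.4182, 0.0126, 0.2777]
tcp_rot: [[-0.15, 0.989, -0.001], [0.989, 0.15, 0.0], [0.0, -0.001, -1.0]]
contact_force: [0.3, -0.4, 0.1]
opening: 0.0852
gripper_force: 0.0
t 2.6 pos [0.4182 0.0126 0.2777] q [-0.12  0.05 -0.22  1.31  0.    1.3 ] F [ 0.3 -0.4  0.1] open 0.0852 grip 0.0
shift [-0.0425  0.0096  0.1207] yang 0.1501 wz 0.0301 zaxis [-0.001  0.    -1.   ]
```

```bash
python3 -m crank '[[[-0.021,0.005,0,0,0,0.03],[-0.021,0.005,0,0,0,0],[0,0,0.03,0,0,0],[0,0,0.03,0,0,0],[0,0,0.03,0,0,0],[0,0,0.03,0,0,0],[0,0,0.004,0,0,0],[0,0,0,0,0,0],[0,0,0,0,0,0]]]' 0.085 30
python3 -c "
from h import *
go([.435,-.0275,.153],.12)
cv2.imwrite('pics/s1.png',cv2.resize(manip.capture('side')[200:350,200:400],None,fx=4,fy=4,interpolation=cv2.INTER_CUBIC))"
```

```text
t: 3.72
position: [0.4351, -0.0279, 0.1554]
tcp_rot: [[-0.118, 0.993, 0.002], [0.993, 0.118, -0.0], [-0.001, 0.002, -1.0]]
contact_force: [-0.1, -0.3, -0.5]
opening: 0.0852
gripper_force: 0.0
t 3.73 pos [ 0.4351 -0.0279  0.1554] q [-0.21  0.14 -0.44  0.99  0.    1.24] F [-0.1 -0.3 -0.5] open 0.0852 grip 0.0
shift [ 0.0004 -0.0001  0.0024] yang 0.1187 wz -0.0013 zaxis [ 0.002 -0.    -1.   ]
```

View pics/s1.png

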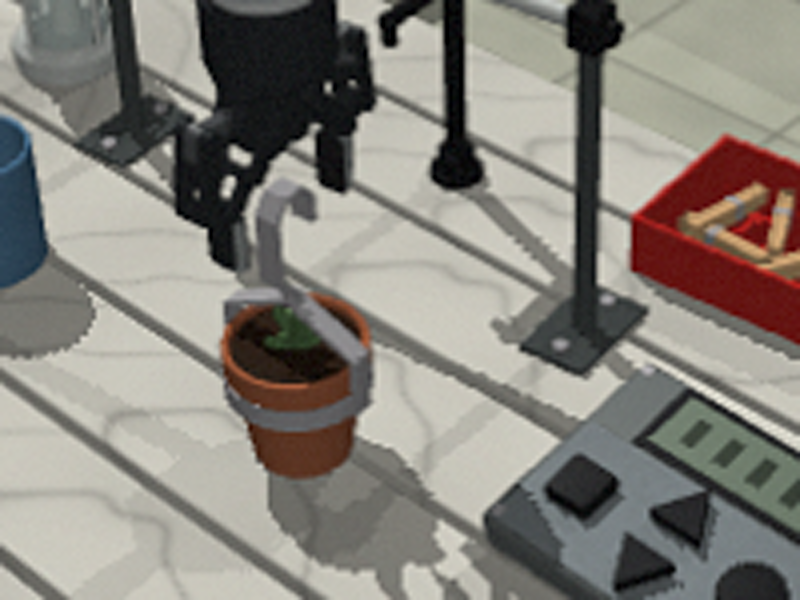

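The hook at (287,200) in the crop lies between the fingertips (225,255) and (338,180), as intended. I'll close and lift a little.

```bash
python3 -m crank '[[[-0.0015,0,0.002,0,0,0],[0,0,0,0,0,0],[0,0,0,0,0,0],[0,0,0,0,0,0],[0,0,0,0,0,0],[0,0,0,0,0,0],[0,0,0,0,0,0],[0,0,0,0,0,0],[0,0,-0.02,0,0,0],[0,0,-0.03,0,0,0],[0,0,-0.03,0,0,0],[0,0,-0.03,0,0,0],[0,0,0,0,0,0],[0,0,0,0,0,0]]]' 0.02 60
python3 -c "
from h import *
go([.513,.177,.262],.1165)
a=manip.capture('side');cv2.imwrite('pics/s2f.png',a);b=manip.capture('top');cv2.imwrite('pics/t2f.png',b)
f=lambda i,r,c:cv2.resize(i[r:r+150,c:c+130],None,fx=3,fy=4,interpolation=cv2.INTER_CUBIC)[:600]
cv2.imwrite('pics/g2.png',np.hstack([f(a,170,205),f(b,200,240)]))"
```

```text
t: 5.52
position: [0.4329, -0.029, 0.26]
tcp_rot: [[-0.118, 0.993, -0.004], [0.993, 0.118, 0.001], [0.001, -0.004, -1.0]]
contact_force: [-0.0, 0.1, -5.1]
opening: 0.0348
gripper_force: 61.2
t 5.53 pos [ 0.4329 -0.029   0.26  ] q [-0.21  0.09 -0.22  1.27  0.    1.24] F [-0.   0.1 -5.1] open 0.0348 grip 61.19973457069136
shift [ 0.1951  0.1037 -0.0021] yang 0.118 wz 0.0015 zaxis [-0.004  0.001 -1.   ]
```

View pics/g2.png

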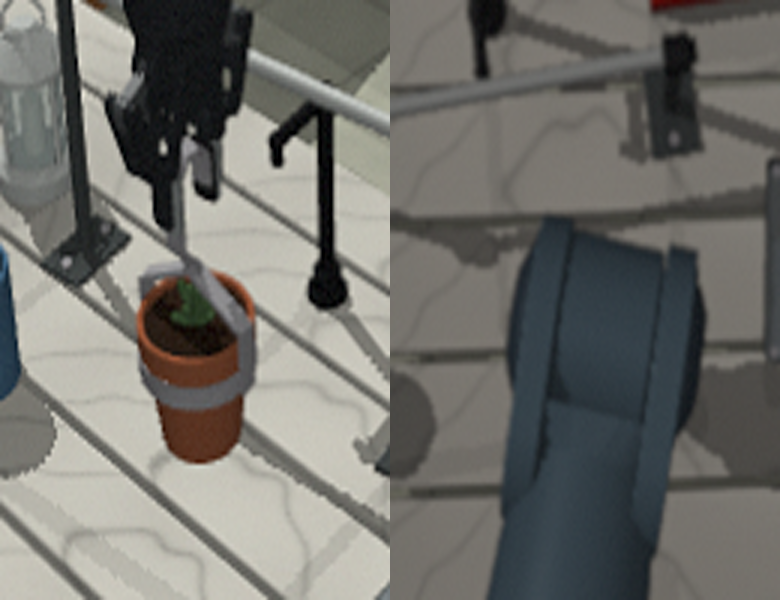

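The pot hangs upright in the grip and weighs in at 5.1 N. The hook seat should be about 39 mm above the TCP. I'll move to staging in front of the left part of the rail.

```bash
python3 -m crank '[[[0,0.01,0,0,0,0],[0.01,0.02,-0.001,0,0,0],[0.02,0.02,-0.001,0,0,0],[0.025,0.02,0,0,0,0],[0.025,0.02,0,0,0,0],[0.025,0.01,0,0,0,0],[0.025,0.004,0,0,0,0],[0.025,0,0,0,0,0],[0.02,0,0,0,0,0],[0.015,0,0,0,0,0],[0.005,0,0,0,0,0],[0,0,0,0,0,0],[0,0,0,0,0,0]]]'
python3 -c "
from h import *
go([.602,.187,.262],.1165)
a=manip.capture('side');cv2.imwrite('pics/s3f.png',a);b=manip.capture('top');cv2.imwrite('pics/t3f.png',b)
f=lambda i,r,c:cv2.resize(i[r:r+150,c:c+130],None,fx=3,fy=4,interpolation=cv2.INTER_CUBIC)[:600]
cv2.imwrite('pics/g3.png',np.hstack([f(a,140,205),f(b,170,190)]))"
```

```text
t: 7.25
position: [0.5147, 0.176, 0.2642]
tcp_rot: [[-0.117, 0.993, 0.0], [0.993, 0.117, -0.0], [-0.0, 0.0, -1.0]]
contact_force: [-0.5, -0.5, -4.5]
opening: 0.0352
gripper_force: 61.4
t 7.25 pos [0.5147 0.176  0.2642] q [ 0.21  0.31  0.06  1.33 -0.    1.67] F [-0.5 -0.5 -4.5] open 0.0352 grip 61.415603631176054
shift [0.0007 0.088  0.0022] yang 0.1172 wz 0.0007 zaxis [ 0. -0. -1.]
```

View pics/g3.png

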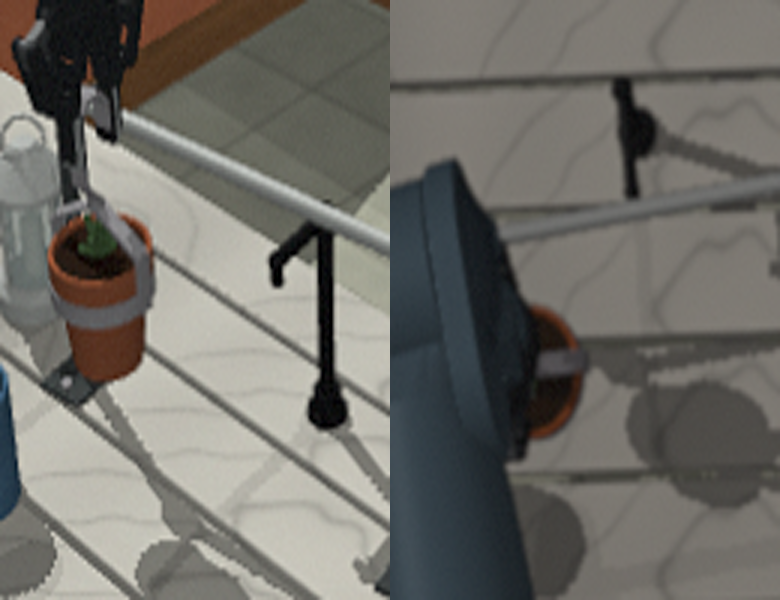

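```bash
python3 -m crank '[[[0,0.015,0,0,0,0],[0,0.02,0,0,0,0],[0,0.02,0,0,0,0],[0,0.02,0,0,0,0],[0,0.012,0,0,0,0],[0,0,0,0,0,0],[0,0,0,0,0,0],[0,0,0.01,0,0,0],[0,0,0.01,0,0,0],[0,0,0.01,0,0,0],[0,0,0.008,0,0,0],[0,0,0.005,0,0,0],[0,0,0,0,0,0],[0,0,0,0,0,0]]]'
python3 -c "
from h import *
go([.601,.187,.203],.1165)
a=manip.capture('side');cv2.imwrite('pics/s4f.png',a)
cv2.imwrite('pics/g4.png',cv2.resize(a[140:230,200:320],None,fx=6,fy=6,interpolation=cv2.INTER_CUBIC))"
```

```text
t: 9.1
position: [0.6012, 0.187, 0.2215]
tcp_rot: [[-0.118, 0.993, 0.001], [0.993, 0.118, 0.0], [0.0, 0.001, -1.0]]
contact_force: [0.1, 0.2, -4.9]
opening: 0.0348
gripper_force: 62.8
t 9.1 pos [0.6012 0.187  0.2215] q [0.2  0.5  0.24 1.31 0.   1.65] F [ 0.1  0.2 -4.9] open 0.0348 grip 62.81317117041908
shift [ 0.     -0.0002  0.0185] yang 0.1181 wz 0.0016 zaxis [ 0.001  0.    -1.   ]
```

View pics/g4.png

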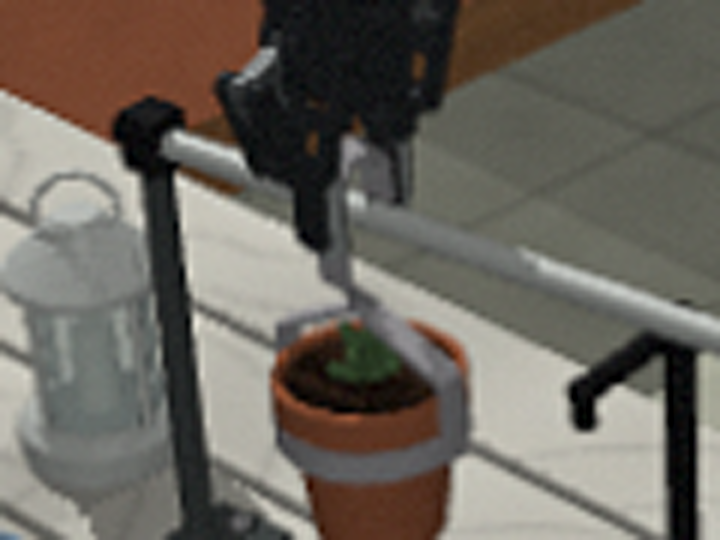

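The rail passes between the legs with no contact force. I'll lower the pot until the rail takes its weight.

```bash
python3 -m crank '[[[0,0,0.006,0,0,0],[0,0,0.004,0,0,0],[0,0,0.003,0,0,0],[0,0,0,0,0,0],[0,0,0,0,0,0]]]'; python3 -m crank '[[[0,0,0.002,0,0,0],[0,0,0,0,0,0],[0,0,0,0,0,0]]]'; python3 -m crank '[[[0,0,0.002,0,0,0],[0,0,0,0,0,0],[0,0,0,0,0,0]]]'
```

```text
t: 9.78
position: [0.601, 0.1869, 0.2082]
tcp_rot: [[-0.118, 0.993, 0.0], [0.993, 0.118, 0.0], [0.0, 0.0, -1.0]]
contact_force: [-0.3, -0.7, -4.4]
opening: 0.0353
gripper_force: 62.8
t: 10.15
position: [0.6009, 0.1869, 0.2061]
tcp_rot: [[-0.118, 0.993, 0.0], [0.993, 0.118, 0.0], [0.0, 0.0, -1.0]]
contact_force: [-0.4, -0.1, -4.2]
opening: 0.0349
gripper_force: 62.9
t: 10.52
position: [0.6009, 0.1869, 0.2041]
tcp_rot: [[-0.118, 0.993, -0.0], [0.993, 0.118, 0.0], [0.0, -0.0, -1.0]]
contact_force: [0.5, -0.0, -4.1]
opening: 0.0352
gripper_force: 62.9
```

```bash
for i in 1; do python3 -m crank '[[[0,0,0.0015,0,0,0],[0,0,0,0,0,0],[0,0,0,0,0,0]]]' | grep -E 'pos|force'; done;  python3 -m crank '[[[0,0,0.0015,0,0,0],[0,0,0,0,0,0],[0,0,0,0,0,0]]]'| grep -E 'pos|force'
```

```text
position: [0.6009, 0.1869, 0.2026]
contact_force: [0.6, 0.6, -4.4]
gripper_force: 62.9
position: [0.6011, 0.187, 0.2021]
contact_force: [-2.9, -1.0, 4.1]
gripper_force: 63.9
```

Contact came at TCP z≈0.2023, so the seat is at about 0.242 and the hook is on the rail. I'll ease up slightly and slide 103 mm towards the spout.

```bash
python3 -m crank '[[[0,0,-0.0012,0,0,0],[0,0,0,0,0,0],[-0.005,0,0,0,0,0],[-0.01,0,0,0,0,0],[-0.01,0,0,0,0,0],[-0.01,0,0,0,0,0],[-0.01,0,0,0,0,0],[0,0,0,0,0,0]]]'| grep -E 'pos|force';python3 -m crank '[[[-0.01,0,0,0,0,0],[-0.01,0,0,0,0,0],[-0.01,0,0,0,0,0],[-0.01,0,0,0,0,0],[-0.01,0,0,0,0,0],[-0.006,0,0,0,0,0],[-0.002,0,0,0,0,0],[0,0,0,0,0,0],[0,0,0,0,0,0]]]'| grep -E 'pos|force'
python3 -c "
from h import *
go([.6138,.0853,.2023],.1165)
a=manip.capture('side');cv2.imwrite('pics/s5f.png',a);b=manip.capture('top');cv2.imwrite('pics/t5f.png',b)
f=lambda i,r,c:cv2.resize(i[r:r+100,c:c+65],None,fx=6,fy=6,interpolation=cv2.INTER_CUBIC)[:600]
cv2.imwrite('pics/g5.png',np.hstack([f(a,150,260),f(b,180,240)]))"
```

```text
position: [0.6065, 0.1402, 0.2023]
contact_force: [0.3, -1.9, -1.0]
gripper_force: 63.4
position: [0.6131, 0.0841, 0.2023]
contact_force: [-0.3, -1.1, -1.8]
gripper_force: 63.3
t 13.4 pos [0.6131 0.0841 0.2023] q [ 0.03  0.48  0.16  1.25 -0.    1.49] F [-0.3 -1.1 -1.8] open 0.0351 grip 63.321323026902974
shift [ 0.0011  0.0008 -0.    ] yang 0.1178 wz 0.0013 zaxis [ 0.    -0.001 -1.   ]
```

View pics/g5.png

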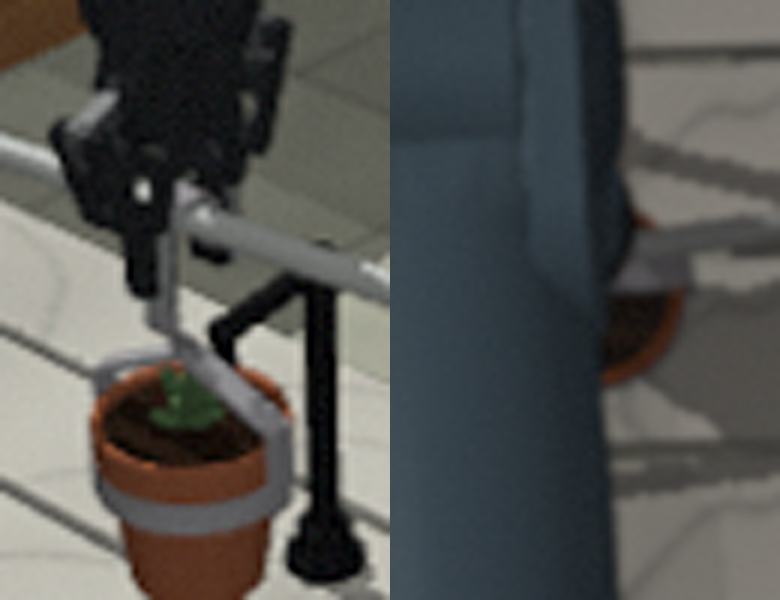

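The hook stays on the rail, with the pot's bail just in front of the nozzle at (222,345) and the brim centre near (190,415) in the crop. I'll check that by ray, then lower, let go and back off upwards.

```bash
python3 -c "
from h import *
X=onz('side',(190/6+260-.4,413/6+150-.4),.135);print('brim',X, 'yr', (X[:2]-[.6106,.1124])@[-.1163,.9932])
"
python3 -m crank '[[[0,0,0.001,0,0,0],[0,0,0,0,0,0]]]'| grep -E 'pos|force'
python3 -m crank '[[[0,0,0,0,0,0],[0,0,0,0,0,0],[0,0,0,0,0,0],[0,0,0,0,0,0],[0,0,0,0,0,0],[0,0,0,0,0,0]]]' 0.07
python3 -m crank '[[[0,0,-0.005,0,0,0],[0,0,-0.01,0,0,0],[0,0,-0.02,0,0,0],[0,0,-0.03,0,0,0],[0,0,-0.03,0,0,0],[0,0,-0.02,0,0,0],[0,0,0,0,0,0]]]'
python3 -c "
from h import *
a=manip.capture('side');cv2.imwrite('pics/s6f.png',a);b=manip.capture('top');cv2.imwrite('pics/t6f.png',b)
cv2.imwrite('pics/g6.png',cv2.resize(a[140:240,240:370],None,fx=6,fy=6,interpolation=cv2.INTER_CUBIC))"
```

```text
brim [0.61504864 0.08629992 0.135     ] yr -0.026439976222159368
position: [0.6132, 0.0842, 0.2022]
contact_force: [-2.4, -3.0, 5.0]
gripper_force: 64.0
t: 14.5
position: [0.6131, 0.0846, 0.2013]
tcp_rot: [[-0.118, 0.993, 0.0], [0.993, 0.118, 0.0], [0.0, 0.0, -1.0]]
contact_force: [-0.5, -0.3, 0.0]
opening: 0.0698
gripper_force: 0.0
t: 15.38
position: [0.6143, 0.0847, 0.3189]
tcp_rot: [[-0.118, 0.993, 0.005], [0.993, 0.118, 0.0], [-0.0, 0.005, -1.0]]
contact_force: [0.3, -0.0, -0.1]
opening: 0.0699
gripper_force: 0.0
```

View pics/g6.png

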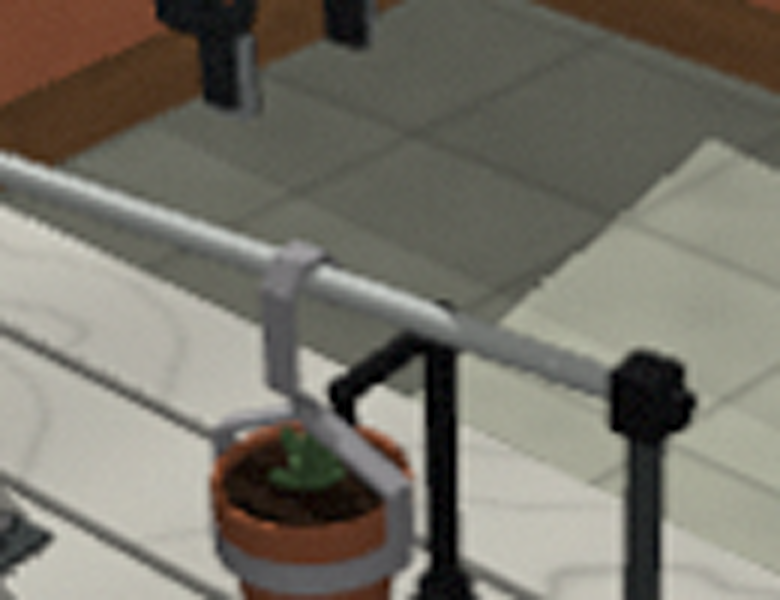

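The pot hangs on the rail with the bail in front of the nozzle. The pot is at −0.026 in rail y and the spout at −0.028. Now the keys.

```bash
python3 -m crank '[[[-0.02,-0.022,0,0,0,0],[-0.035,-0.022,0,0,0,0],[-0.035,-0.022,0,0,0,0],[-0.035,-0.022,0,0,0,0],[-0.035,-0.022,0,0,0,0],[-0.035,-0.022,0,0,0,0],[-0.035,-0.022,0,0,0,0],[-0.035,-0.02,0,0,0,0],[-0.014,0,0,0,0,0.08],[0,0,0,0,0,0.08],[0,0,0.02,-0.0875,0,0],[0,0,0.02,-0.0875,0,0],[0,0,0,0,0,0],[0,0,0,0,0,0]]]' 0 20
python3 -c "
from h import *
go([.474,-.213,.092],-.043)"
```

```text
t: 17.23
position: [0.4752, -0.2132, 0.2771]
tcp_rot: [[0.042, 0.984, 0.174], [0.999, -0.041, -0.008], [-0.0, 0.174, -0.985]]
contact_force: [0.6, -0.3, 0.9]
opening: -0.0001
gripper_force: 0.0
t 17.23 pos [ 0.4752 -0.2132  0.2771] q [-0.6   0.12 -0.16  1.15  0.09  1.02] F [ 0.6 -0.3  0.9] open -0.0001 grip 0.0
shift [ 0.0002 -0.0334  0.182 ] yang -0.042 wz 0.001 zaxis [ 0.174 -0.008 -0.985]
```

```bash
python3 -m crank '[[[0,-0.017,0.03,0,0,0],[0,-0.0165,0.03,0,0,0],[0,0,0.03,0,0,0],[0,0,0.03,0,0,0],[0,0,0.03,0,0,0],[0,0,0.03,0,0,0],[0,0,0.01,0,0,0],[0,0,0.008,0,0,0],[0,0,0,0,0,0],[0,0,0,0,0,0]]]' | grep -E 'pos|force'
python3 -c "
from h import *
go([.481,-.213,.052],-.043)
a=manip.capture('side')
cv2.imwrite('pics/g7.png',cv2.resize(a[270:380,310:440],None,fx=5,fy=5,interpolation=cv2.INTER_CUBIC))"
```

```text
position: [0.4771, -0.2135, 0.0766]
contact_force: [-0.0, 0.1, 0.4]
gripper_force: 0.0
t 18.48 pos [ 0.4771 -0.2135  0.0766] q [-0.6   0.26 -0.54  0.63  0.09  1.02] F [-0.   0.1  0.4] open 0.0003 grip 0.0
shift [ 0.0007 -0.0005  0.0249] yang -0.0419 wz 0.0011 zaxis [ 0.175 -0.008 -0.984]
```

View pics/g7.png

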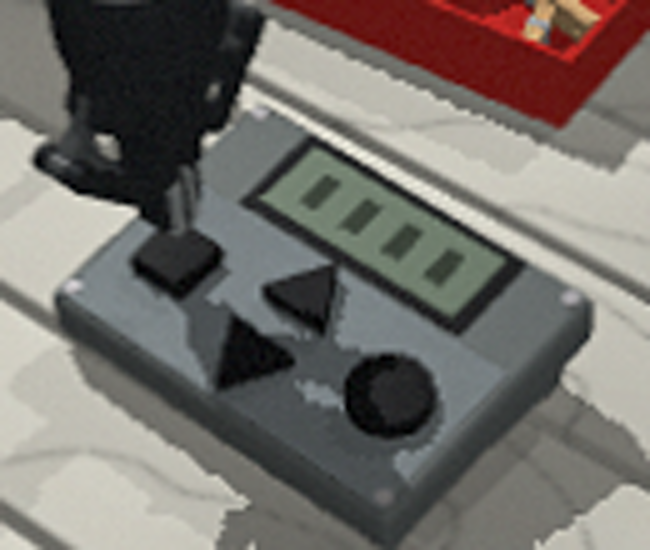

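The fingertips at (180,225) in the crop are just above the middle of the mode key top (178,252). I'll press it in small steps, watching the force.

```bash
python3 -m crank '[[[0,0,0.008,0,0,0],[0,0,0.008,0,0,0],[0,0,0,0,0,0]]]' | grep -E 'pos|t_force'
python3 -m crank '[[[0,0,0.003,0,0,0],[0,0,0,0,0,0]]]' | grep -E 'pos|t_force'
python3 -m crank '[[[0,0,0.003,0,0,0],[0,0,0,0,0,0]]]' | grep -E 'pos|t_force'
python3 -m crank '[[[0,0,0.002,0,0,0],[0,0,0,0,0,0]]]' | grep -E 'pos|t_force'
```

```text
position: [0.4784, -0.2126, 0.0587]
contact_force: [-0.2, 0.9, 0.4]
position: [0.4796, -0.2131, 0.0567]
contact_force: [0.6, 0.2, 0.4]
position: [0.4805, -0.2134, 0.054]
contact_force: [-0.5, -0.3, 1.5]
position: [0.4808, -0.2134, 0.0521]
contact_force: [-0.4, -0.8, 2.8]
```

```bash
python3 -m crank '[[[0,0,0.002,0,0,0],[0,0,0,0,0,0]]]' | grep -E 'pos|t_force'
python3 -m crank '[[[0,0,0.0015,0,0,0],[0,0,0,0,0,0]]]' | grep -E 'pos|t_force'
python3 -m crank '[[[0,0,0.001,0,0,0],[0,0,0,0,0,0]]]' | grep -E 'pos|t_force'
```

```text
position: [0.4812, -0.2134, 0.0501]
contact_force: [-1.3, -0.4, 3.6]
position: [0.4814, -0.2134, 0.0487]
contact_force: [0.1, 0.3, 4.3]
position: [0.4815, -0.2135, 0.0485]
contact_force: [-4.6, 1.7, 13.8]
```

The mode key bottomed at 13.8 N. I'll retract and move to the up key: −61 mm in tool x and +20 mm in tool y.

```bash
python3 -m crank '[[[0,0,-0.008,0,0,0],[0,0,-0.015,0,0,0],[-0.02,0.01,0,0,0,0],[-0.03,0.01,0,0,0,0],[-0.011,0,0,0,0,0],[0,0,0,0,0,0],[0,0,0.008,0,0,0],[0,0,0.006,0,0,0],[0,0,0,0,0,0]]]' | grep -E 'pos|t_force'
python3 -c "
from h import *
go([.4975,-.2745,.056],-.043)
a=manip.capture('side')
cv2.imwrite('pics/g8.png',cv2.resize(a[270:380,310:440],None,fx=5,fy=5,interpolation=cv2.INTER_CUBIC))"
```

```text
position: [0.4961, -0.2737, 0.0587]
contact_force: [0.5, -0.3, -0.1]
t 21.52 pos [ 0.4961 -0.2737  0.0587] q [-0.67  0.36 -0.44  0.63  0.1   0.95] F [ 0.5 -0.3 -0.1] open 0.0001 grip 0.0
shift [-0.0007  0.0009  0.0029] yang -0.0415 wz 0.0015 zaxis [ 0.172 -0.006 -0.985]
```

View pics/g8.png

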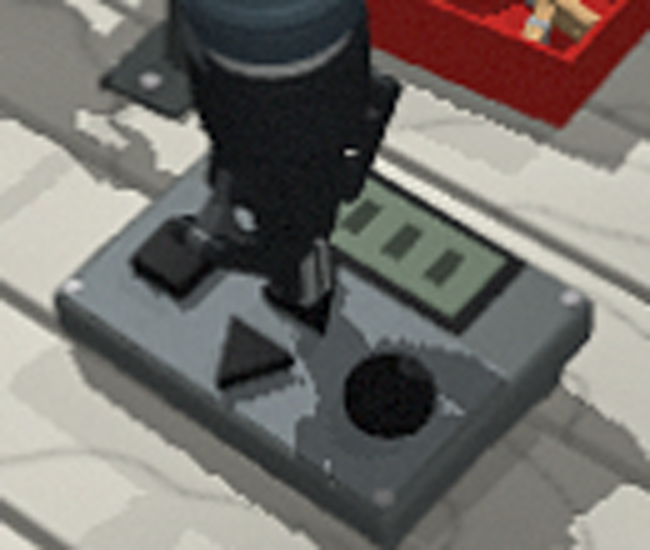

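The fingertips sit over the up key, near (305,295) in the crop, and the other keys are free. I'll press.

```bash
python3 -m crank '[[[0,0,0.002,0,0,0],[0,0,0,0,0,0]]]' | grep -E 'pos|t_force'
python3 -m crank '[[[0,0,0.002,0,0,0],[0,0,0,0,0,0]]]' | grep -E 'pos|t_force'
python3 -m crank '[[[0,0,0.002,0,0,0],[0,0,0,0,0,0]]]' | grep -E 'pos|t_force'
python3 -m crank '[[[0,0,0.0015,0,0,0],[0,0,0,0,0,0]]]' | grep -E 'pos|t_force'
```

```text
position: [0.4974, -0.2749, 0.058]
contact_force: [-0.4, 0.4, 0.5]
position: [0.4978, -0.275, 0.056]
contact_force: [0.4, 0.8, 3.0]
position: [0.4982, -0.275, 0.0541]
contact_force: [-0.6, 2.4, 3.2]
position: [0.4984, -0.275, 0.0525]
contact_force: [-0.0, 0.6, 4.5]
```

```bash
python3 -m crank '[[[0,0,0.001,0,0,0],[0,0,0,0,0,0]]]' | grep -E 'pos|t_force'
python3 -m crank '[[[0,0,0.001,0,0,0],[0,0,0,0,0,0]]]' | grep -E 'pos|t_force'
```

```text
position: [0.4985, -0.275, 0.052]
contact_force: [-1.6, 2.6, 8.3]
position: [0.4986, -0.275, 0.0519]
contact_force: [-5.3, 4.3, 16.2]
```

The up key bottomed. Now the start key.

```bash
python3 -m crank '[[[0,0,-0.009,0,0,0],[0,0,-0.015,0,0,0],[-0.02,-0.01,0,0,0,0],[-0.03,-0.0105,0,0,0,0],[-0.012,0,0,0,0,0],[0,0,0,0,0,0],[0,0,0.008,0,0,0],[0,0,0.006,0,0,0],[0,0,0,0,0,0]]]' | grep -E 'pos|t_force'
python3 -m crank '[[[0,0,0.004,0,0,0],[0,0,0,0,0,0]]]' | grep -E 'pos|t_force'
python3 -m crank '[[[0,0,0.002,0,0,0],[0,0,0,0,0,0]]]' | grep -E 'pos|t_force'
python3 -m crank '[[[0,0,0.002,0,0,0],[0,0,0,0,0,0]]]' | grep -E 'pos|t_force'
```

```text
position: [0.4736, -0.3347, 0.0557]
contact_force: [-0.1, 0.2, -0.9]
position: [0.4749, -0.3357, 0.0528]
contact_force: [-0.8, 1.1, 1.6]
position: [0.4753, -0.3358, 0.051]
contact_force: [0.1, 2.0, 3.3]
position: [0.4756, -0.3359, 0.0489]
contact_force: [-0.7, 2.6, 5.1]
```

```bash
python3 -m crank '[[[0,0,0.001,0,0,0],[0,0,0,0,0,0]]]' | grep -E 'pos|t_force'
python3 -m crank '[[[0,0,0.001,0,0,0],[0,0,0,0,0,0]]]' | grep -E 'pos|t_force'
python3 -m crank '[[[0,0,-0.008,0,0,0],[0,0,-0.02,0,0,0],[0,0,-0.03,0,0,0],[0,0,-0.03,0,0,0],[0,0,0,0,0,0],[0,0,0,0,0,0],[0,0,0,0,0,0],[0,0,0,0,0,0]]]' | grep -E 't:|pos|t_force'
python3 -c "
from h import *
a=manip.capture('side')
cv2.imwrite('pics/g9.png',a)"
```

```text
position: [0.4757, -0.3359, 0.0484]
contact_force: [-1.9, 4.2, 9.0]
position: [0.4758, -0.3359, 0.0483]
contact_force: [-5.1, 5.8, 15.4]
t: 26.45
position: [0.4599, -0.335, 0.1324]
tcp_rot: [[0.042, 0.984, 0.172], [0.999, -0.042, -0.006], [0.001, 0.173, -0.985]]
contact_force: [-0.9, 0.2, -0.6]
```

View pics/g9.png

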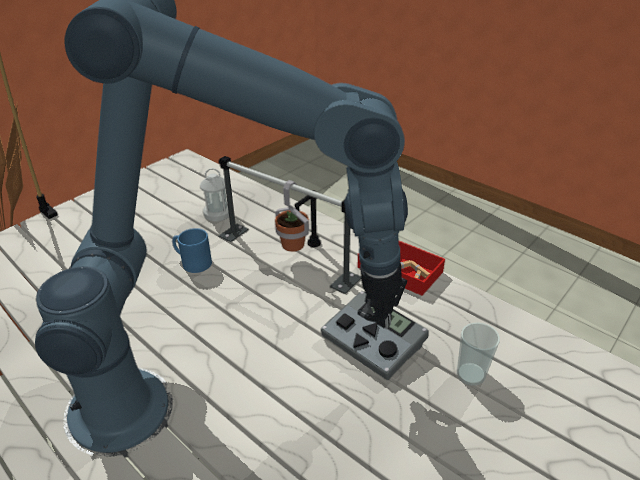

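The pot hangs at (291,230) by the spout, all four keys are up, and the arm is clear of everything.

```bash
python3 -c "
from workcell import manip
print(manip.finish_job())"
```

```text
the job is handed in; nothing more can be done
None
```

The job is handed in at about 26 s of the 64 s allowed: the pot hangs on the rail about 2 mm from the spout by my measurement, and the mode, up and start keys were each pressed to the bottom in order and let up; no verdict was returned.

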